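Open the acid jug in the welding shop

ROBOT

A 6-joint arm with a two-finger parallel gripper is mounted at the origin on the work surface. World frame = base frame: x ahead of the robot, y to its left, z up, the work surface at z = 0. Lengths are in mm, angles in rad, forces in N, time in s.
With the tool pointing down it reaches from about 375 to 750 mm from the base axis. Payload 9 kg.
Tool frame: the origin (TCP) lies on the centre line of the jaws, within the pads' length; the fingertips stand 19 mm ahead of it and the grasp point (between the pads) is the TCP; z points along the fingers, y is the line along which they close (so a half turn about z gives the same grasp; the last joint's range is limited). The gripper opens to 85 mm and grips with 20 to 120 N. Pads are 22 mm wide; open, the fingers measure 114 mm over their backs; the gripper's body (76 mm by 85 mm) begins 54 mm behind the grasp point. The pads swing forward as they close: fully open they stand 13 mm farther back than shut.
Start: joints at [-1.349, 0.104, 0.097, 1.564, 0, 1.353], TCP at [255.469, -542.93, 224.531] pointing down, gripper open.
Joint ranges: [-2.99, 2.99], [-0.84, 1.86], [-1.1, 1.16], [-1.84, 2.11], [-1.51, 1.56], [-3.14, 3.14]. Speed limits (rad/s): [2.22, 2.22, 2.57, 3.14, 3.14, 3.14].

INTERFACE

Orientations are given as a rotation vector (axis times angle).
In Python, from workcell import manip gives the robot as it stands.
- The arm moves only by the tool apply_moves, never from a script. Its argument "deltas" is one flat list of numbers, 7 for each row, row after row: the shift along the tool's x, y, z in m, then the turn, a rotation vector about the tool's x, y, z in rad, then the opening, from 0 (shut) to 1 (fully open). A call has exactly 10 rows; each row is the pose to reach, as a shift and turn from the pose commanded when the call began, along the tool's axes at that moment; what a row does not reach only later rows make up. A row lasts 1/10 s, in which the tool goes at most 50 mm and 8.59 degrees, less where a joint would pass 70% of its speed; a pose out of reach is approached as far as the arm can. A call with a gripper value outside its range is refused whole. The fingers move at their own pace and stop on an object; "force" is the grip in N (left out, the last holds). Time passes only in rows, so rows that repeat a pose let the fingers close, or fill a call up. It gives the time, the measured TCP pose, the force, the opening and the grip force at its end, in the units of the state.
- manip.get_obs(): the state, without advancing time (a new reading comes with each control period).
- manip.read_camera(name): name is "side" or "top" or "wrist"; returns a dict with "color" (384x512x3 uint8, red, green, blue), "camera_matrix" (3x3 intrinsics, pixels), "world_to_cam" (4x4, takes a point from world to camera coordinates). Camera axes: x right, y down, z forward; pixel columns grow to the right and rows downward; lengths in mm; the calibration is good to about 2 mm. The wrist camera is an equidistant fisheye: a pixel r from the principal point sees the ray r / f radians off the axis. A picture is of the moment at which its call begins. There is no depth.
- manip.close_job(): hands the job in; it is judged then, once.
The state is a dict: "clock": time; "q": joint angles; "joint_velocities": joint speeds; "joint_efforts": joint torques, N m; "eef_pos": TCP position; "eef_rot": TCP orientation; "wrist_force": force on the tool from outside, world axes, zero at the start; "moment": the same for the moment, N m; "width": opening from 0.0 (shut) to 1.0 (fully open); "grip_force": force on a finger pad.
Only numpy, scipy, OpenCV 4.12 (cv2) and the standard library are available. Lean on these libraries where they do the work, as an engineer would, in place of code of your own. Each camera call takes 0.05 s, during which the arm holds its last target. There are 200 camera calls.

TASK

Open the jug of pickling acid that is strapped in the steel spill tray: its ribbed safety cap on the leaning neck only lets go while it is pressed firmly down, so hold it pressed while you turn it anticlockwise, without wrenching it, and lift it off. Set the wet cap down gently in the shallow white drip tray, standing the way it came off (open side down), and let go of it. Leave the other things on the bench where they are.

Things in the scene. Friction and masses are not known exactly. Their poses are not given: they have to be found in the camera images.
- jug: White five-litre jug, 190 (its x) x 140 (y) x 233 mm high; loop handle on top, to 280 mm, at x 0 to +90 mm, y = 0. Does not move: strapped in a bolted-down steel spill tray, 240 x 180 mm, walls 28 mm. Origin: underside of that tray, centre, on the bench; z up. The neck is on its front (-x): the front 70 mm of the top slopes down forward by 35 degrees.
- neck: The jug's neck, fixed. Origin: root of the neck on its axis, 209 mm above the bench, at jug x -60 mm. z: its axis, out of the jug, leaning 35 degrees from vertical to the jug's front (-x); y: the jug's y. White tube 38 mm across, open mouth at z 34 mm; flange 60 mm across up to z 6.5 mm; three lugs, 47 mm across, z 6 to 21 mm.
- cap: Safety cap on the neck: black, round, ribbed, loose part, 60 mm across, 36 mm high, about 57 g, friction about 0.6; closed top, open below, same all round. Origin: centre of its open lower edge; z: its axis, to the closed top. At the start it is locked, on the neck's axis, lower edge at neck z 13 mm, its x and y along the neck's; locked, it turns only 4 degrees.
- cap_top (a point): Centre of the cap's closed top, 36 mm along its z from cap. Held pressed by 5 to 6.5 mm (stop) along the axis, the cap turns anticlockwise looking onto the top (positive about its z): free of the lugs from 38 to 85 degrees of turn, 85 is a stop, 60 is best. Then it springs up to 5 mm over the locked height and draws off along the axis; 25 mm over it is clear.
- liner (a joint): Spring liner inside the cap, in m: 0 while the cap is locked, grows by the depth the cap is pressed along the neck's axis (0.0065 at the stop), -0.0047 when the cap is free. It pushes the cap up with 7 N at 0 plus 1.5 N per mm: 14.5 N at 5 mm, 17 N at 6.5 mm.
- drip_tray: Shallow white plastic tray with a flat floor, 170 (its x) x 210 mm (y) outside, walls 18 mm high and 3 mm thick, floor 3 mm thick, fixed to the bench. Origin: centre of its underside, on the bench; z up.
- dip_tin: Bystander: round steel tin with grey lid, 78 mm across, 72 mm high, between jug and drip tray. Origin: centre of its underside. Leave it.
- pliers: Bystander: steel locking pliers lying flat, 240 mm long along their x, 15 mm high. Origin: on the bench near their middle. Leave them.
- goggles: Bystander: round cutting goggles lying lenses up, 130 mm wide along their y, 42 mm high. Origin: middle, on the bench. Leave them.
- chip_hammer: Bystander: chipping hammer lying flat, handle 175 mm along its -x, head 145 mm across along y, up to 35 mm high. Origin: under its head. Leave it.
- wire_brush: Bystander: wire brush with wooden back, 255 mm long along its x, 28 mm wide, 34 mm high, bristles down. Origin: middle, on the bench. Leave it.
- scroll: Bystander: wrought-iron scroll of 12 mm round bar lying flat, about 140 mm across with a straight tail. Origin: middle of the spiral, on the bench. Leave it.
- plain_bottle: Bystander: white round bottle with an ordinary upright screw cap, 104 mm across, 210 mm high. Origin: centre of its underside. Leave it.
Mind the look-alikes: they are no part of the job. What is shaped like the cap but green or purple is not meant.

How it is judged:
By the outcome, as a careful person would: the job done as asked, in the order asked, and still so for the second after the job is handed in, with the robot touching nothing.
It also fails if it takes over 43 s, if anything falls off the work surface, if the arm or the gripper's body presses on something with over 40 N, if the wrist force passes 120 N, or if a joint passes its speed limit or range.

## Working session

There is one attempt and no reset: what is moved stays moved. The work goes in short steps, Python scripts to look and compute and a tool call to move; the robot and the scene stay as the last step left them, time stands still between calls to the robot, and variables do not carry over. Pictures are saved under pics/ and viewed, at most 10 in all, crops included, and the job is handed in when it is done.

Besides the shell and the picture viewer there is one more tool, called after "Call:" as name(argument=value, ...) on one line, values as JSON. apply_moves: Moves the arm, as the interface text tells. Its arguments: {"type":"object","properties":{"deltas":{"type":"array"},"force":{"type":"number"}},"required":["deltas"]}

```bash
mkdir -p pics; python3 - <<'E'
from workcell import manip
import cv2,pickle
d={}
for n in ("top","side"):
    r=manip.read_camera(n); d[n]=r
    cv2.imwrite(f"pics/{n}0.png",cv2.resize(r["color"][:,:,::-1],None,fx=1.5,fy=1.5))
    print(n,r["camera_matrix"].tolist(),r["world_to_cam"].round(4).tolist())
pickle.dump(d,open("d0.pkl","wb"))
print(manip.get_obs())
E
```

```text
top [[462.77366193187044, 0.0, 265.1631073175463], [0.0, 462.77366193187044, 193.04008295945087], [0.0, 0.0, 1.0]] [[0.0031, -1.0, -0.0058, -11.7852], [-0.9858, -0.002, -0.1677, 579.3096], [0.1676, 0.0063, -0.9858, 1713.2314], [0.0, 0.0, 0.0, 1.0]]
side [[498.29993973525035, 0.0, 254.87079401981515], [0.0, 498.29993973525035, 190.47319577849453], [0.0, 0.0, 1.0]] [[-0.7646, -0.6445, 0.0021, 405.6916], [-0.431, 0.5088, -0.7452, 348.0918], [0.4793, -0.5707, -0.6668, 1526.4255], [0.0, 0.0, 0.0, 1.0]]
{'clock': 0.1, 'q': array([-1.34869903e+00,  1.04627346e-01,  9.65484446e-02,  1.56388503e+00,
       -6.65806926e-06,  1.35312070e+00]), 'joint_velocities': array([-0.00049594,  0.00030816,  0.00120234,  0.00075673,  0.00051814,
        0.0006367 ]), 'joint_efforts': array([ 4.74853281e-03, -5.58207357e+01,  5.04719424e+01,  1.31218947e-02,
       -2.09726527e-04,  2.87096171e-06]), 'eef_pos': array([ 255.39294552, -542.60114693,  223.80802286]), 'eef_rot': array([-3.06481061e+00, -6.84985815e-01,  1.45078656e-05]), 'wrist_force': array([-0.34405628, -0.76474656,  0.0138509 ]), 'moment': array([-0.00229969,  0.02526602,  0.01228463]), 'grip_force': 0.0, 'width': 1.000947616418507}
```

View pics/top0.png

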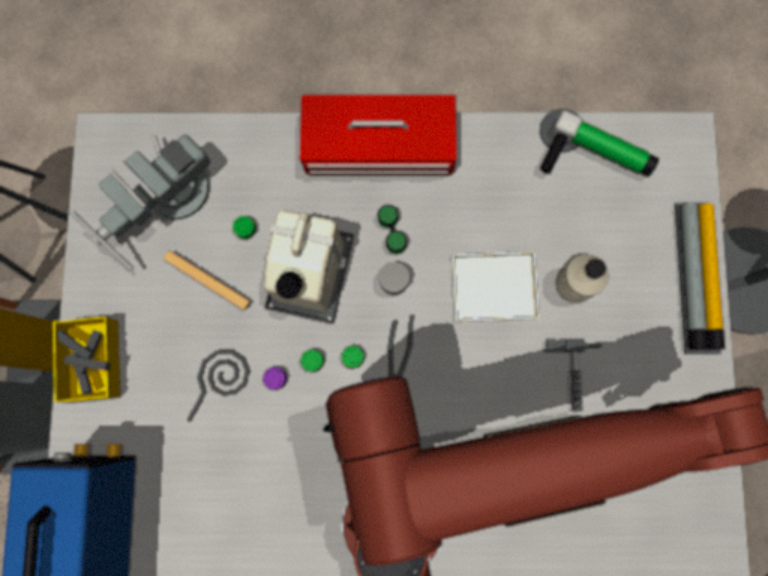

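View pics/side0.png

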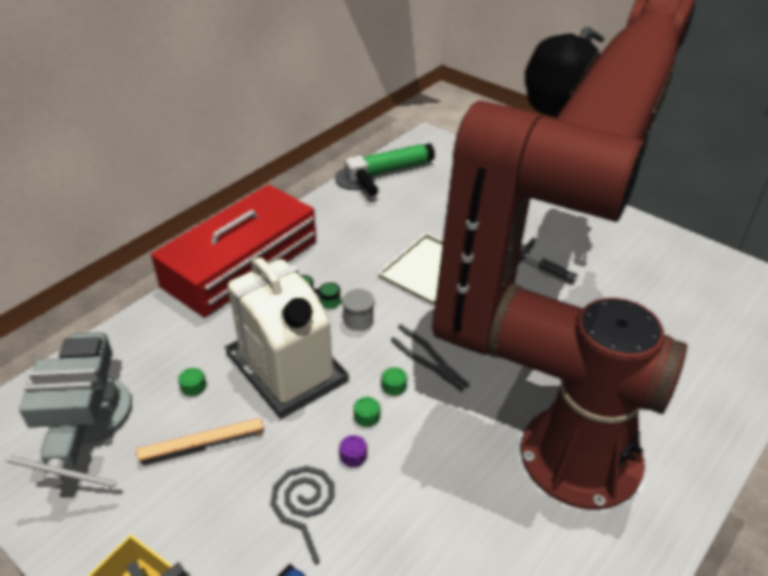

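Top view: the jug is at about (305,260), its black cap at (290,284), the drip tray at (495,286) and the tin at (394,277). In the side view the cap is at (298,312).

```bash
cat > h.py <<'E'
import numpy as np,cv2
def ray(r,u,v):
    K,T=r["camera_matrix"],r["world_to_cam"]; R=T[:3,:3]
    return -R.T@T[:3,3], R.T@np.linalg.inv(K)@np.array([u,v,1.])
def plane(r,u,v,z):
    o,d=ray(r,u,v); return o+d*(z-o[2])/d[2]
def tri(a,b):
    A=np.zeros((3,3));y=np.zeros(3)
    for r,(u,v) in (a,b):
        o,d=ray(r,u,v);d=d/np.linalg.norm(d);P=np.eye(3)-np.outer(d,d);A+=P;y+=P@o
    x=np.linalg.solve(A,y)
    return x
def proj(r,p):
    c=r["world_to_cam"]@np.append(p,1); q=r["camera_matrix"]@c[:3]; return q[:2]/q[2]
def blob(mask,seed):
    n,l,s,c=cv2.connectedComponentsWithStats(mask.astype(np.uint8)); i=l[int(seed[1]),int(seed[0])]
    return l==i,c[i],s[i]
E
python3 - <<'E'
import pickle;from h import *
d=pickle.load(open("d0.pkl","rb"));t,s=d["top"],d["side"]
gt=t["color"].max(2);gs=s["color"].max(2)
c={}
for th in (50,70,90):
    for n,g,sd in (("top",gt,(193,189)),("side",gs,(199,208))):
        m,ce,st=blob(g<th,sd);c[n]=ce;print(th,n,ce.round(2),st)
    x=tri((t,c["top"]),(s,c["side"]));print(x.round(1),proj(t,x)-c["top"],proj(s,x)-c["side"])
m,ce,st=blob(t["color"].min(2)>185,(330,190));print("tray",ce,st)
cn=max(cv2.findContours(m.astype(np.uint8),0,2)[0],key=cv2.contourArea);b=cv2.boxPoints(cv2.minAreaRect(cn));print(b)
print([plane(t,*p,18).round(1).tolist() for p in b])
a=cv2.resize(t["color"][125:225,165:295,::-1],None,fx=6,fy=6,interpolation=cv2.INTER_CUBIC);cv2.imwrite("pics/crop.png",a)
E
```

```text
50 top [192.49 189.96] [185 182  16  17 217]
50 side [197.9  208.52] [189 200  18  18 255]
[557.7 236.2 232.9] [0.09371628 0.13157957] [-0.17829504 -0.04011682]
70 top [192.54 190.06] [184 182  18  17 239]
70 side [197.86 208.72] [189 199  18  20 280]
[557.7 236.2 232.1] [0.06403261 0.08986447] [-0.12182139 -0.02736597]
90 top [192.6  190.34] [184 181  19  19 270]
90 side [197.97 208.87] [189 199  19  21 309]
[556.9 236.2 231.8] [0.02216074 0.03108913] [-0.04216419 -0.00944757]
tray [329.25349301 191.17265469] [ 303  171   53   42 2004]
[[302.60703 172.1757 ]
 [353.80508 170.12779]
 [355.42172 210.54314]
 [304.22366 212.59105]]
[[667.5, -156.0, 18.0], [676.0, -355.9, 18.0], [517.0, -357.5, 18.0], [508.6, -160.6, 18.0]]
```

View pics/crop.png

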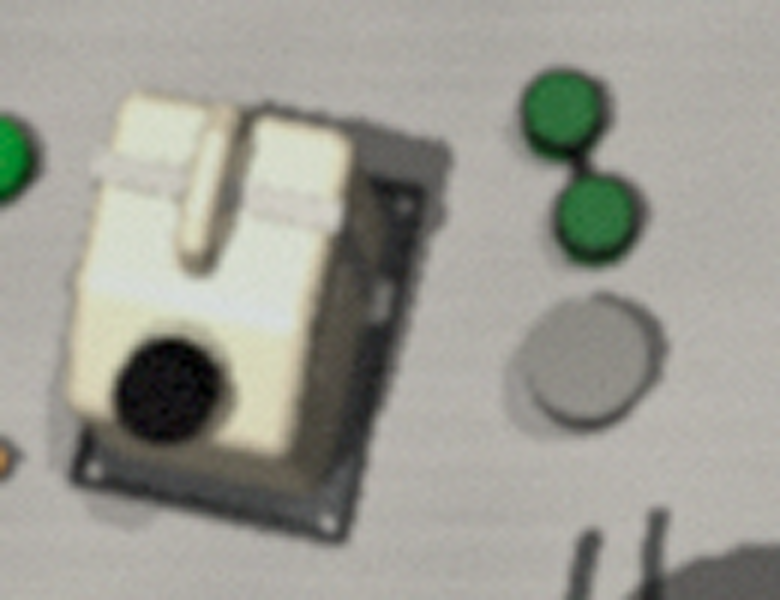

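The crop shows the cap at (168,390), the tray's front corners at (78,485) and (345,540), and its back right corner at (430,185). The handle runs from (198,258) to (226,110).

```bash
python3 - <<'E'
import pickle;from h import *
d=pickle.load(open("d0.pkl","rb"));t=d["top"]
P=lambda u,v,z:plane(t,165+u/6-.5,125+v/6-.5,z)
a,b,c=P(78,482,28),P(345,540,28),P(428,187,28)
print(a,b,c,np.linalg.norm(a-b),np.linalg.norm(b-c))
f=lambda v:np.degrees(np.arctan2(v[1],v[0]))
print("yaw",f(a-b)-90,f(c-b),"centre",(a+c)/2)
h1,h2=P(198,258,262),P(226,110,272);print("handle",f(h2-h1),h1,h2)
# body front top edge corners (z 233-49=184) and back top corners (233)
e1,e2=P(72,400,184),P(290,455,184);print("front edge",f(e1-e2)-90,(e1+e2)/2,np.linalg.norm(e1-e2))
k=np.array([557.5,236.2]);v=((a+c)/2)[:2]-k;print("cap->centre",f(v),np.linalg.norm(v))
print("tin",P(590,360,72),"greens",P(562,108,30),P(596,215,30))
E
```

```text
[536.24159969 326.42714531  28.        ] [499.27495405 154.70095876  28.        ] [730.82658098 104.93150583  28.        ] 175.65994431591315 236.83993408792026
yaw -12.148394499531918 -12.130534253013959 centre [633.53409034 215.67932557  28.        ]
handle -10.224354973895073 [630.06115531 216.99204173 262.        ] [713.28121089 201.98186759 272.        ]
front edge -14.115415785161048 [546.22614792 236.46813564 184.        ] 132.62962229013823
cap->centre -15.103583915830615 78.75456159797847
tin [608.03678591  -1.56248195  72.        ] greens [783.5698287   17.88248634  30.        ] [711.79148537  -4.59920861  30.        ]
```

```bash
cat >> h.py <<'E'
from scipy.spatial.transform import Rotation as Ro
yaw=np.radians(-12.2); xj=np.array([np.cos(yaw),np.sin(yaw),0]); 
n=-np.sin(np.radians(35))*xj+np.array([0,0,np.cos(np.radians(35))])
capc=np.array([557.5,236.2,232.5])
def Rt(z,yhint,spin=0):
    y=yhint-z*(yhint@z);y/=np.linalg.norm(y);R=np.stack([np.cross(y,z),y,z],1)
    return Ro.from_matrix(R)*Ro.from_rotvec([0,0,spin])
def rows(p0,R0,wps,g):
    for p,R in wps:
        d=R0.inv().apply(np.asarray(p)-p0)/1000;w=(R0.inv()*R).as_rotvec()
        print(",".join(f"{v:.3f}" for v in d)+","+",".join(f"{v:.2f}" for v in w)+f",{g}")
def pol(r,a,z): return np.array([r*np.cos(np.radians(a)),r*np.sin(np.radians(a)),z])
E
python3 - <<'E'
from h import *
P0=np.array([255.469,-542.93,224.531]);R0=Ro.from_rotvec([-3.06481061e+00, -6.84985815e-01,0])
S=capc+110*n;print("n",n,"S",S)
az=np.degrees(np.arctan2(S[1],S[0]));r=np.hypot(S[0],S[1])
Rg=Rt(-n,pol(1,az,0),np.radians(30)); print(Rg.as_matrix().round(2),(R0.inv()*Rg).magnitude())
W=[]
for k in range(1,21):
    s=min(k/19,1);s=s*s*(3-2*s)
    a=-64.8+(az+64.8)*s; z=224.5+(S[2]-224.5)*s+110*np.sin(np.pi*s**.6)
    # yaw with the arm, then tilt
    zt=-(n*s+np.array([0,0,1])*(1-s));zt/=np.linalg.norm(zt)
    W.append((pol(600+(r-600)*s,a,z),Rt(zt,pol(1,a,0),np.radians(30*s))))
rows(P0,R0,W[:10],1);print();rows(*W[9],W[10:],1)
print([w[0].round().tolist() for w in W[::3]])
E
```

```text
n [-0.56062273  0.12121092  0.81915204] S [495.8315002  249.5332016  322.60672487]
[[ 0.    0.83  0.56]
 [ 0.99  0.08 -0.12]
 [-0.14  0.56 -0.82]] 1.3059270615287808
0.008,-0.000,-0.020,-0.00,0.00,-0.01,1
0.030,-0.002,-0.045,-0.01,0.01,-0.03,1
0.064,-0.007,-0.070,-0.03,0.03,-0.07,1
0.108,-0.015,-0.094,-0.04,0.05,-0.12,1
0.160,-0.030,-0.114,-0.07,0.07,-0.18,1
0.217,-0.052,-0.130,-0.10,0.10,-0.25,1
0.276,-0.083,-0.140,-0.14,0.13,-0.32,1
0.334,-0.123,-0.145,-0.18,0.15,-0.40,1
0.389,-0.171,-0.146,-0.22,0.18,-0.48,1
0.437,-0.225,-0.143,-0.27,0.20,-0.57,1

0.066,-0.029,0.004,-0.05,0.01,-0.09,1
0.125,-0.065,0.006,-0.09,0.02,-0.19,1
0.176,-0.104,0.007,-0.14,0.03,-0.28,1
0.219,-0.145,0.006,-0.18,0.03,-0.36,1
0.252,-0.184,0.004,-0.21,0.03,-0.44,1
0.278,-0.218,0.002,-0.24,0.02,-0.50,1
0.295,-0.245,-0.001,-0.27,0.02,-0.55,1
0.305,-0.263,-0.002,-0.28,0.01,-0.58,1
0.309,-0.269,-0.003,-0.28,0.01,-0.59,1
0.309,-0.269,-0.003,-0.28,0.01,-0.59,1
[[262.0, -539.0, 244.0], [347.0, -483.0, 319.0], [470.0, -350.0, 365.0], [555.0, -153.0, 368.0], [563.0, 50.0, 349.0], [522.0, 196.0, 330.0], [496.0, 250.0, 323.0]]
```

Call:
apply_moves(deltas=[0.008, 0, -0.02, 0, 0, -0.01, 1, 0.03, -0.002, -0.045, -0.01, 0.01, -0.03, 1, 0.064, -0.007, -0.07, -0.03, 0.03, -0.07, 1, 0.108, -0.015, -0.094, -0.04, 0.05, -0.12, 1, 0.15, -0.028, -0.114, -0.07, 0.07, -0.18, 1, 0.192, -0.044, -0.13, -0.1, 0.1, -0.24, 1, 0.234, -0.063, -0.136, -0.13, 0.12, -0.3, 1, 0.276, -0.083, -0.14, -0.15, 0.14, -0.36, 1, 0.316, -0.11, -0.144, -0.18, 0.16, -0.42, 1, 0.354, -0.14, -0.145, -0.2, 0.17, -0.47, 1], force=60)

```text
clock: 1.1
eef_pos: [516.9, -264.0, 369.5]
eef_rot: [2.663, 1.31, 0.311]
wrist_force: [1.1, -0.7, -0.2]
width: 1.001
grip_force: 0.0
```

```bash
cat >> h.py <<'E'
def compose(p,R,d):
    return p+R.apply(np.array(d[:3])*1000),R*Ro.from_rotvec(d[3:6])
E
python3 - <<'E'
from h import *
P0=np.array([255.469,-542.93,224.531]);R0=Ro.from_rotvec([-3.06481061e+00, -6.84985815e-01,0])
p,R=compose(P0,R0,[.354,-.14,-.145,-.2,.17,-.47]);print(p,R.as_rotvec())
S=capc+110*n;Rg=Rt(-n,pol(1,26.7,0),np.radians(30))
a0=np.degrees(np.arctan2(p[1],p[0]));r0=np.hypot(*p[:2]);w=(R.inv()*Rg).as_rotvec()
W=[]
for k in range(1,15):
    s=k/14
    W.append((pol(r0+(555-r0)*s,a0+(26.7-a0)*s,p[2]+(S[2]-p[2])*s*s),R*Ro.from_rotvec(w*s)))
rows(p,R,W,1)
E
```

```text
[ 516.21951726 -265.70675564  369.78058015] [2.66648179 1.30837643 0.31044199]
0.038,-0.010,0.002,-0.03,0.00,-0.05,1
0.074,-0.023,0.004,-0.05,0.00,-0.10,1
0.110,-0.039,0.006,-0.08,0.01,-0.15,1
0.144,-0.057,0.008,-0.10,0.01,-0.20,1
0.177,-0.077,0.009,-0.13,0.01,-0.25,1
0.208,-0.099,0.011,-0.15,0.01,-0.30,1
0.238,-0.123,0.012,-0.18,0.01,-0.35,1
0.266,-0.149,0.013,-0.20,0.02,-0.40,1
0.292,-0.177,0.014,-0.23,0.02,-0.45,1
0.316,-0.207,0.014,-0.26,0.02,-0.50,1
0.339,-0.238,0.015,-0.28,0.02,-0.55,1
0.358,-0.270,0.015,-0.31,0.02,-0.60,1
0.376,-0.304,0.016,-0.33,0.03,-0.64,1
0.391,-0.339,0.016,-0.36,0.03,-0.69,1
```

Call:
apply_moves(deltas=[0.038, -0.01, 0.002, -0.03, 0, -0.05, 1, 0.074, -0.023, 0.004, -0.05, 0, -0.1, 1, 0.11, -0.039, 0.006, -0.08, 0.01, -0.15, 1, 0.144, -0.057, 0.008, -0.1, 0.01, -0.2, 1, 0.177, -0.077, 0.009, -0.13, 0.01, -0.25, 1, 0.208, -0.099, 0.011, -0.15, 0.01, -0.3, 1, 0.238, -0.123, 0.012, -0.18, 0.01, -0.35, 1, 0.266, -0.149, 0.013, -0.2, 0.02, -0.4, 1, 0.292, -0.177, 0.014, -0.23, 0.02, -0.45, 1, 0.316, -0.207, 0.014, -0.26, 0.02, -0.5, 1])

```text
clock: 2.1
eef_pos: [550.2, 111.5, 344.5]
eef_rot: [2.044, 1.743, 0.403]
wrist_force: [1.5, 0.4, -0.3]
width: 1.003
grip_force: 0.0
```

```bash
python3 - <<'E'
from h import *
from workcell import manip
o=manip.get_obs();print(o["q"].round(2))
p,R=compose(np.array([516.22,-265.71,369.78]),Ro.from_rotvec([2.66648179,1.30837643,0.31044199]),[.316,-.207,.014,-.26,.02,-.5])
print(p,R.as_rotvec())
S=capc+110*n;Rg=Rt(-n,pol(1,26.7,0),np.radians(30));w=(R.inv()*Rg).as_rotvec()
rows(p,R,[(p+(S-p)*s,R*Ro.from_rotvec(w*s)) for s in (.2,.4,.6,.8,.95,1)],1)
E
```

```text
[ 0.05 -0.58 -0.38  1.28 -0.15  1.74]
[550.73030861 109.97160925 345.83491545] [2.04736605 1.74237869 0.40384042]
0.026,-0.015,-0.005,-0.02,0.00,-0.04,1
0.052,-0.031,-0.009,-0.04,0.00,-0.08,1
0.077,-0.046,-0.014,-0.06,0.01,-0.12,1
0.103,-0.061,-0.019,-0.08,0.01,-0.16,1
0.123,-0.073,-0.023,-0.09,0.01,-0.18,1
0.129,-0.076,-0.024,-0.10,0.01,-0.19,1
```

Call:
apply_moves(deltas=[0.026, -0.015, -0.005, -0.02, 0, -0.04, 1, 0.052, -0.031, -0.009, -0.04, 0, -0.08, 1, 0.077, -0.046, -0.014, -0.06, 0.01, -0.12, 1, 0.103, -0.061, -0.019, -0.08, 0.01, -0.16, 1, 0.118, -0.07, -0.022, -0.09, 0.01, -0.18, 1, 0.129, -0.076, -0.024, -0.1, 0.01, -0.19, 1, 0.129, -0.076, -0.024, -0.1, 0.01, -0.19, 1, 0.129, -0.076, -0.024, -0.1, 0.01, -0.19, 1, 0.129, -0.076, -0.024, -0.1, 0.01, -0.19, 1, 0.129, -0.076, -0.024, -0.1, 0.01, -0.19, 1])

```text
clock: 3.1
eef_pos: [496.4, 249.0, 322.3]
eef_rot: [1.795, 1.862, 0.431]
wrist_force: [0.4, -0.1, -0.4]
width: 1.002
grip_force: 0.0
```

```bash
python3 - <<'E'
from h import *
from workcell import manip
import pickle
o=manip.get_obs();print(o["q"].round(2),o["eef_pos"],o["eef_rot"])
d={k:manip.read_camera(k) for k in ("wrist","side","top")};d["obs"]=o;pickle.dump(d,open("d1.pkl","wb"))
r=d["wrist"];print(r["camera_matrix"].round(2).tolist(),r["world_to_cam"].round(3).tolist())
for p in (capc,capc+18*n,capc-18*n):
    c=r["world_to_cam"]@np.append(p,1);th=np.arctan2(np.hypot(c[0],c[1]),c[2]);f=r["camera_matrix"][0,0]
    print(r["camera_matrix"][:2,2]+f*th*c[:2]/np.hypot(c[0],c[1]))
cv2.imwrite("pics/w1.png",cv2.resize(r["color"][:,:,::-1],None,fx=1.5,fy=1.5))
E
```

```text
[ 0.42 -0.62 -0.47  1.2  -0.35  1.86] [496.35188169 248.97197015 322.27625773] [1.79537426 1.86206054 0.43145488]
[[297.32, 0.0, 255.56], [0.0, 297.32, 191.9], [0.0, 0.0, 1.0]] [[0.827, 0.074, 0.558, -608.89], [-0.168, -0.913, 0.371, 218.419], [0.537, -0.4, -0.742, 236.862], [0.0, 0.0, 0.0, 1.0]]
[254.71624902 186.6542183 ]
[254.71166984 192.40262011]
[254.72044971 181.60118312]
```

View pics/w1.png

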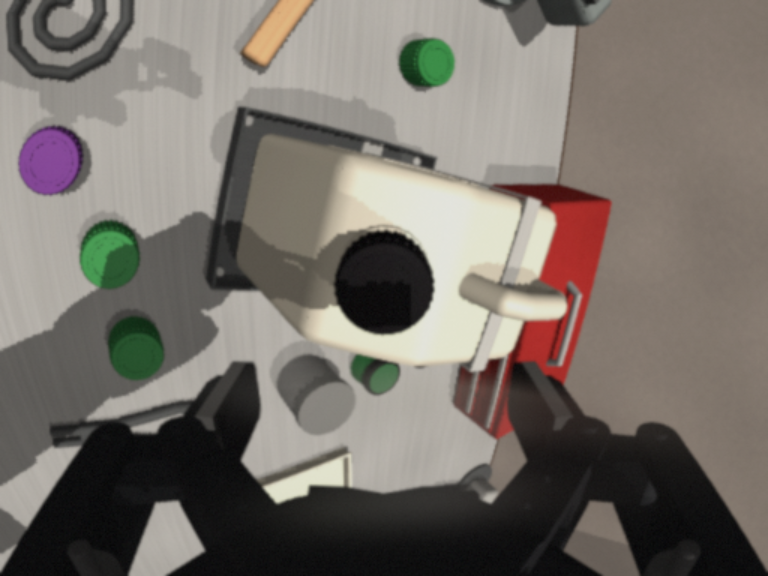

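The wrist view shows the cap at (384,282), within about 1 mm of the prediction, and the path down between the fingers is clear. Next I move down the neck axis.

Call:
apply_moves(deltas=[0, 0, 0.015, 0, 0, 0, 1, 0, 0, 0.03, 0, 0, 0, 1, 0, 0, 0.045, 0, 0, 0, 1, 0, 0, 0.06, 0, 0, 0, 1, 0, 0, 0.072, 0, 0, 0, 1, 0, 0, 0.084, 0, 0, 0, 1, 0, 0, 0.094, 0, 0, 0, 1, 0, 0, 0.103, 0, 0, 0, 1, 0, 0, 0.103, 0, 0, 0, 1, 0, 0, 0.103, 0, 0, 0, 1])

```text
clock: 4.25
eef_pos: [554.0, 237.2, 238.0]
eef_rot: [1.794, 1.863, 0.432]
wrist_force: [-0.1, 0.1, -0.4]
width: 1.0
grip_force: 0.0
```

Call:
apply_moves(deltas=[0, 0, 0, 0, 0, 0, 0.85, 0, 0, 0, 0, 0, 0, 0.8, 0, 0, 0, 0, 0, 0, 0.75, 0, 0, 0, 0, 0, 0, 0.7, 0, 0, 0, 0, 0, 0, 0.66, 0, 0, 0, 0, 0, 0, 0.6, 0, 0, 0, 0, 0, 0, 0.5, 0, 0, 0, 0, 0, 0, 0.5, 0, 0, 0, 0, 0, 0, 0.5, 0, 0, 0, 0, 0, 0, 0.5], force=40)

```text
clock: 5.25
eef_pos: [550.8, 237.4, 235.2]
eef_rot: [1.795, 1.87, 0.425]
wrist_force: [-25.2, -1.0, 6.0]
width: 0.506
grip_force: 16.8
```

```bash
python3 - <<'E'
from h import *
from workcell import manip
o=manip.get_obs();R=Ro.from_rotvec(o["eef_rot"])
print(o["eef_pos"].round(2),"tool F",R.inv().apply(o["wrist_force"]).round(1),"M",R.inv().apply(o["moment"]).round(2),o["width"],o["grip_force"],"TCP along n rel capc",(o["eef_pos"]-capc)@n, R.inv().apply(capc-o["eef_pos"]),o["q"].round(2))
r=manip.read_camera("wrist");cv2.imwrite("pics/w2.png",r["color"][:,:,::-1])
E
```

```text
[550.82 237.36 235.23] tool F [ -1.9 -17.7 -18.8] M [ 4.33 -0.16 -0.  ] 0.5058622758581985 16.771277049842865 TCP along n rel capc 6.122701397078198 [-0.73178547  3.95109833  6.10505935] [ 0.35 -0.54 -0.58  1.   -0.31  1.79]
```

View pics/w2.png

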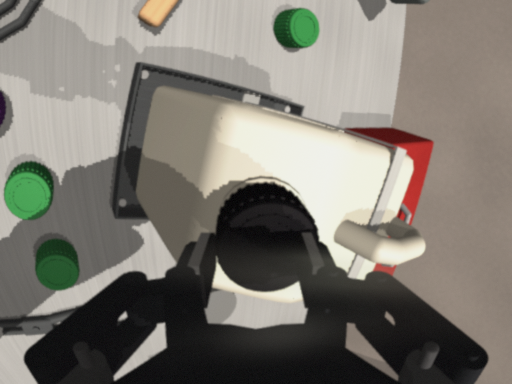

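```bash
python3 - <<'E'
from h import *
from workcell import manip
o=manip.get_obs();r=manip.read_camera("wrist");R=Ro.from_rotvec(o["eef_rot"]);P=o["eef_pos"]
def fp(p):
    c=r["world_to_cam"]@np.append(p,1);th=np.arctan2(np.hypot(c[0],c[1]),c[2]);f=r["camera_matrix"][0,0]
    return (r["camera_matrix"][:2,2]+f*th*c[:2]/np.hypot(c[0],c[1])).round(0),c.round(0)
for n_,p in (("tcp",P),("tip+",P+R.apply([0,21.5,19])),("tip-",P+R.apply([0,-21.5,19])),("pad+",P+R.apply([0,21.5,0])),("pad-",P+R.apply([0,-21.5,0])),("capc",capc),("captop",capc+18*n)): print(n_,*fp(p))
tool=R.inv()
for s in (0,90,180,270):
    a=np.radians(s);print("rim",fp(capc+18*n+R.apply([30*np.cos(a),30*np.sin(a),0]))[0])
C=np.linalg.inv(r["world_to_cam"])[:3,3];print("cam in tool",R.inv().apply(C-P))
cv2.imwrite("pics/w3.png",cv2.convertScaleAbs(cv2.resize(r["color"][170:320,140:370,::-1],None,fx=3.4,fy=3.4,interpolation=2),alpha=3,beta=20))
E
```

```text
tcp [255. 241.] [ -0.  27. 164.   1.]
tip+ [290. 227.] [ 21.  22. 183.   1.]
tip- [220. 227.] [-22.  22. 183.   1.]
pad+ [293. 240.] [ 21.  27. 164.   1.]
pad- [217. 240.] [-22.  27. 164.   1.]
capc [262. 237.] [  4.  26. 170.   1.]
captop [262. 252.] [  4.  31. 153.   1.]
rim [263. 197.]
rim [319. 251.]
rim [262. 297.]
rim [206. 251.]
cam in tool [  73.22651575    0.2437092  -149.74995266]
```

View pics/w3.png

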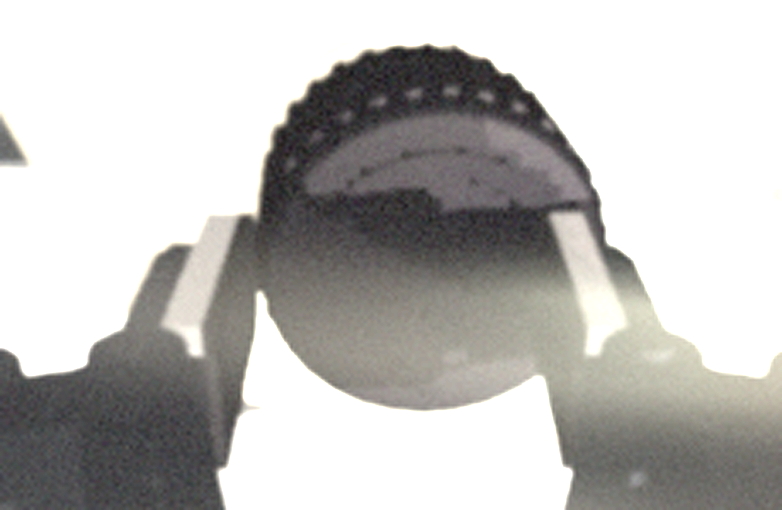

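The close-up shows both fingertips at about crop row 215, in front of the cap's top rim. The fingers slid onto the top and are not around the side. I'll check from the fixed cameras.

```bash
python3 - <<'E'
from h import *
from workcell import manip
import pickle
o=manip.get_obs();R=Ro.from_rotvec(o["eef_rot"]);P=o["eef_pos"]
ims=[]
for k in ("side","top"):
    r=manip.read_camera(k);im=r["color"][:,:,::-1].copy()
    u,v=proj(r,capc).astype(int)
    c=cv2.convertScaleAbs(cv2.resize(im[v-35:v+35,u-35:u+35],(560,560),interpolation=2),alpha=1.5,beta=20)[:, 80:480]
    for p,col in ((capc,(0,0,255)),(capc+18*n,(0,255,255)),(P,(0,255,0)),(P+19*R.as_matrix()[:,2],(255,0,0))):
        q=(proj(r,p)-[u-35,v-35]+.5)*8-[80,0];cv2.circle(c,tuple(int(a) for a in q),3,col,-1)
    ims.append(c)
cv2.imwrite("pics/c3.png",np.hstack(ims))
E
```

```text
(no output)
```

View pics/c3.png

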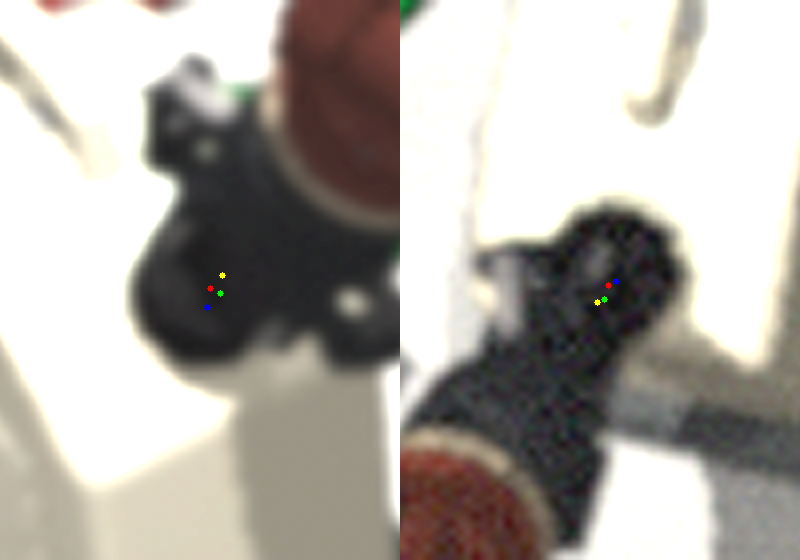

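The forces (Fy about equal to Fz, with one finger loaded) and the wrist image agree: one fingertip is on the cap's top bevel. The fingertips stand farther back than I assumed, so I open, go deeper in a guarded way, and look again.

Call:
apply_moves(deltas=[0, 0, 0, 0, 0, 0, 1, 0, 0, 0, 0, 0, 0, 1, 0, 0, 0, 0, 0, 0, 1, 0, 0, 0, 0, 0, 0, 1, 0, 0, 0, 0, 0, 0, 1, 0, 0, 0.005, 0, 0, 0, 1, 0, 0, 0.01, 0, 0, 0, 1, 0, 0, 0.014, 0, 0, 0, 1, 0, 0, 0.014, 0, 0, 0, 1, 0, 0, 0.014, 0, 0, 0, 1])

```text
clock: 6.45
eef_pos: [561.8, 235.4, 226.2]
eef_rot: [1.795, 1.863, 0.431]
wrist_force: [0.2, -0.4, -0.3]
width: 0.999
grip_force: 0.0
```

```bash
python3 - <<'E'
from h import *
from workcell import manip
o=manip.get_obs();r=manip.read_camera("wrist");R=Ro.from_rotvec(o["eef_rot"])
print(R.inv().apply(o["wrist_force"]).round(1),R.inv().apply(capc-o["eef_pos"]).round(1),o["q"].round(2))
cv2.imwrite("pics/w4.png",cv2.convertScaleAbs(cv2.resize(r["color"][160:330,110:400,::-1],None,fx=2.7,fy=2.7,interpolation=2),alpha=2.5,beta=20))
E
```

```text
[-0.3 -0.   0.4] [-0.2  0.  -7.7] [ 0.34 -0.52 -0.59  0.97 -0.3   1.78]
```

View pics/w4.png

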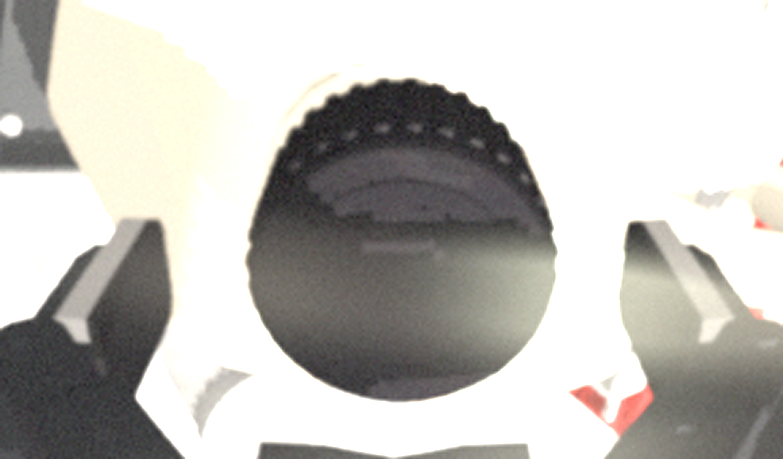

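The view shows the open fingertips (inner edges at 165 and 627, row 220) level with the cap's top, and the cap centred between them within about 1 mm. I go 20 mm deeper and close gently.

Call:
apply_moves(deltas=[0, 0, 0.005, 0, 0, 0, 1, 0, 0, 0.01, 0, 0, 0, 1, 0, 0, 0.015, 0, 0, 0, 1, 0, 0, 0.02, 0, 0, 0, 1, 0, 0, 0.02, 0, 0, 0, 0.85, 0, 0, 0.02, 0, 0, 0, 0.8, 0, 0, 0.02, 0, 0, 0, 0.75, 0, 0, 0.02, 0, 0, 0, 0.72, 0, 0, 0.02, 0, 0, 0, 0.69, 0, 0, 0.02, 0, 0, 0, 0.66], force=30)

```text
clock: 7.5
eef_pos: [573.4, 233.3, 211.3]
eef_rot: [1.794, 1.862, 0.433]
wrist_force: [-1.1, 0.8, 5.5]
width: 0.678
grip_force: 30.9
```

```bash
python3 - <<'E'
from h import *
from workcell import manip
o=manip.get_obs();r=manip.read_camera("wrist");R=Ro.from_rotvec(o["eef_rot"])
print(o["width"],o["grip_force"],R.inv().apply(o["wrist_force"]).round(1),R.inv().apply(o["moment"]).round(2),R.inv().apply(capc-o["eef_pos"]).round(1),o["q"].round(2))
cv2.imwrite("pics/w5.png",cv2.convertScaleAbs(cv2.resize(r["color"][160:330,110:400,::-1],None,fx=2.7,fy=2.7,interpolation=2),alpha=2.5,beta=20))
E
```

```text
0.6783913647180628 30.94567336142063 [ 0.   2.2 -5.2] [ 0.35  0.07 -0.03] [ -0.3  -1.1 -26.7] [ 0.32 -0.5  -0.6   0.92 -0.3   1.77]
```

Call:
apply_moves(deltas=[0, 0, 0, 0, 0, 0, 0.5, 0, 0, 0, 0, 0, 0, 0.5, 0, 0, 0, 0, 0, 0, 0.5, 0, 0, 0.002, 0, 0, 0, 0.5, 0, 0, 0.004, 0, 0, 0, 0.5, 0, 0, 0.006, 0, 0, 0, 0.5, 0, 0, 0.007, 0, 0, 0, 0.5, 0, 0, 0.008, 0, 0, 0, 0.5, 0, 0, 0.009, 0, 0, 0, 0.5, 0, 0, 0.009, 0, 0, 0, 0.5], force=70)

```text
clock: 8.55
eef_pos: [577.1, 232.6, 206.0]
eef_rot: [1.792, 1.864, 0.432]
wrist_force: [-38.1, -2.3, 29.0]
width: 0.669
grip_force: 76.3
```

```bash
cat > st.py <<'E'
from h import *
from workcell import manip
o=manip.get_obs();R=Ro.from_rotvec(o["eef_rot"])
print("w",o["width"].round(3),o["grip_force"].round(1),"F",R.inv().apply(o["wrist_force"]).round(1),"M",R.inv().apply(o["moment"]).round(2),"cap rel",R.inv().apply(capc-o["eef_pos"]).round(1),"q",o["q"].round(2),"z.n",R.as_matrix()[:,2]@n,"pos",o["eef_pos"].round(1),o["eef_rot"].round(3))
E
python3 st.py
```

```text
Traceback (most recent call last):
  File "st.py", line 4, in <module>
    print("w",o["width"].round(3),o["grip_force"].round(1),"F",R.inv().apply(o["wrist_force"]).round(1),"M",R.inv().apply(o["moment"]).round(2),"cap rel",R.inv().apply(capc-o["eef_pos"]).round(1),"q",o["q"].round(2),"z.n",R.as_matrix()[:,2]@n,"pos",o["eef_pos"].round(1),o["eef_rot"].round(3))
              ^^^^^^^^^^^^^^^^
AttributeError: 'float' object has no attribute 'round'
```

```bash
sed -i 's/o\["width"\].round(3),o\["grip_force"\].round(1)/o["width"],o["grip_force"]/' st.py; python3 st.py
```

```text
w 0.6693893735413016 76.31178611889482 F [ -6.6 -15.5 -44.9] M [ 3.62 -1.14  0.2 ] cap rel [ -0.3  -1.1 -33.2] q [ 0.32 -0.49 -0.6   0.91 -0.3   1.77] z.n -0.9999929233967433 pos [577.1 232.6 206. ] [1.792 1.864 0.432]
```

Call:
apply_moves(deltas=[0, 0, -0.001, 0, 0, 0, 0.5, 0, -0.001, -0.001, 0, 0, 0, 0.5, -0.0005, -0.001, -0.0015, 0, 0, 0, 0.5, -0.0005, -0.0015, -0.0015, 0, 0, 0, 0.5, -0.0005, -0.0015, -0.0015, 0, 0, 0, 0.5, -0.0005, -0.0015, -0.0015, 0, 0, 0, 0.5, -0.0005, -0.0015, -0.0015, 0, 0, 0, 0.5, -0.0005, -0.0015, -0.0015, 0, 0, 0, 0.5, -0.0005, -0.0015, -0.0015, 0, 0, 0, 0.5, -0.0005, -0.0015, -0.0015, 0, 0, 0, 0.5])

```text
clock: 9.55
eef_pos: [576.9, 232.6, 206.3]
eef_rot: [1.792, 1.862, 0.437]
wrist_force: [-9.1, 2.7, 13.5]
width: 0.669
grip_force: 73.8
```

```bash
python3 st.py
```

```text
w 0.6689131180722422 73.80222765728831 F [  0.7   0.2 -16.5] M [ 0.51  0.28 -0.03] cap rel [ -0.2  -1.  -32.8] q [ 0.32 -0.49 -0.6   0.91 -0.3   1.77] z.n -0.999975091113697 pos [576.9 232.6 206.3] [1.792 1.862 0.437]
```

Call:
apply_moves(deltas=[0, 0, 0, 0, 0, -0.04, 0.5, 0, 0, 0, 0, 0, -0.1, 0.5, 0, 0, 0, 0, 0, -0.16, 0.5, 0, 0, 0, 0, 0, -0.22, 0.5, 0, 0, 0, 0, 0, -0.28, 0.5, 0, 0, 0, 0, 0, -0.34, 0.5, 0, 0, 0, 0, 0, -0.4, 0.5, 0, 0, 0, 0, 0, -0.46, 0.5, 0, 0, 0, 0, 0, -0.5, 0.5, 0, 0, 0, 0, 0, -0.5, 0.5])

```text
clock: 10.55
eef_pos: [576.7, 232.5, 206.0]
eef_rot: [1.254, 2.213, 0.246]
wrist_force: [-10.2, 2.4, 12.9]
width: 0.672
grip_force: 73.9
```

```bash
python3 st.py
```

```text
w 0.6718685470627006 73.87452442198992 F [  1.   -0.6 -16.5] M [ 0.59  0.55 -0.06] cap rel [  0.1  -0.7 -32.9] q [ 0.32 -0.49 -0.6   0.91 -0.3   1.27] z.n -0.9999794083946955 pos [576.7 232.5 206. ] [1.254 2.213 0.246]
```

Call:
apply_moves(deltas=[0, 0, 0, 0, 0, -0.05, 0.5, 0, 0, 0, 0, 0, -0.12, 0.5, 0, 0, 0, 0, 0, -0.19, 0.5, 0, 0, 0, 0, 0, -0.26, 0.5, 0, 0, 0, 0, 0, -0.33, 0.5, 0, 0, 0, 0, 0, -0.4, 0.5, 0, 0, 0, 0, 0, -0.47, 0.5, 0, 0, 0, 0, 0, -0.53, 0.5, 0, 0, 0, 0, 0, -0.56, 0.5, 0, 0, 0, 0, 0, -0.56, 0.5])

```text
clock: 11.55
eef_pos: [576.7, 232.6, 206.0]
eef_rot: [0.59, 2.455, 0.023]
wrist_force: [-10.6, 2.7, 14.2]
width: 0.669
grip_force: 73.9
```

```bash
python3 st.py
```

```text
w 0.6686463062926933 73.89025200158358 F [  0.7   0.3 -17.9] M [ 0.16  0.75 -0.04] cap rel [  0.5  -0.5 -32.9] q [ 0.32 -0.49 -0.6   0.91 -0.3   0.71] z.n -0.999979259194018 pos [576.7 232.6 206. ] [0.59  2.455 0.023]
```

Call:
apply_moves(deltas=[0, 0, -0.002, 0, 0, 0, 0.5, 0, 0, -0.004, 0, 0, 0, 0.5, 0, 0, -0.006, 0, 0, 0, 0.5, 0, 0, -0.008, 0, 0, 0, 0.5, 0, 0, -0.01, 0, 0, 0, 0.5, 0, 0, -0.012, 0, 0, 0, 0.5, 0, 0, -0.014, 0, 0, 0, 0.5, 0, 0, -0.016, 0, 0, 0, 0.5, 0, 0, -0.018, 0, 0, 0, 0.5, 0, 0, -0.018, 0, 0, 0, 0.5])

```text
clock: 12.55
eef_pos: [565.8, 234.2, 217.7]
eef_rot: [0.592, 2.459, 0.021]
wrist_force: [0.9, 3.0, 1.9]
width: 0.67
grip_force: 75.2
```

```bash
python3 st.py
```

```text
w 0.6704459232725348 75.21274231374264 F [-0.4  3.3 -1.4] M [-0.66  0.47 -0.05] cap rel [ -1.4   0.6 -17. ] q [ 0.33 -0.51 -0.6   0.95 -0.3   0.72] z.n -0.9999964407637918 pos [565.8 234.2 217.7] [0.592 2.459 0.021]
```

Call:
apply_moves(deltas=[0, 0, -0.004, 0, 0, 0, 0.5, 0, 0, -0.008, 0, 0, 0, 0.5, 0, 0, -0.012, 0, 0, 0, 0.5, 0, 0, -0.018, 0, 0, 0, 0.5, 0, 0, -0.026, 0, 0, 0, 0.5, 0, 0, -0.036, 0, 0, 0, 0.5, 0, 0, -0.048, 0, 0, 0, 0.5, 0, 0, -0.062, 0, 0, 0, 0.5, 0, 0, -0.078, 0, 0, 0, 0.5, 0, 0, -0.09, 0, 0, 0, 0.5])

```text
clock: 13.55
eef_pos: [514.7, 245.0, 293.5]
eef_rot: [0.592, 2.457, 0.021]
wrist_force: [-0.4, -0.3, -0.4]
width: 0.67
grip_force: 75.7
```

```bash
python3 st.py; python3 - <<'E'
from h import *
from workcell import manip
im=[]
for k in ("wrist","side"):
    r=manip.read_camera(k);im.append(r["color"][:,:,::-1])
cv2.imwrite("pics/w6.png",cv2.resize(np.hstack(im),(800,300)))
E
```

```text
w 0.6696781348823629 75.65581949427724 F [ 0.4 -0.5  0.1] M [0.16 0.55 0.03] cap rel [-0.4  0.5 75. ] q [ 0.4  -0.6  -0.52  1.13 -0.33  0.78] z.n -0.9999913890698034 pos [514.7 245.  293.5] [0.592 2.457 0.021]
```

View pics/w6.png

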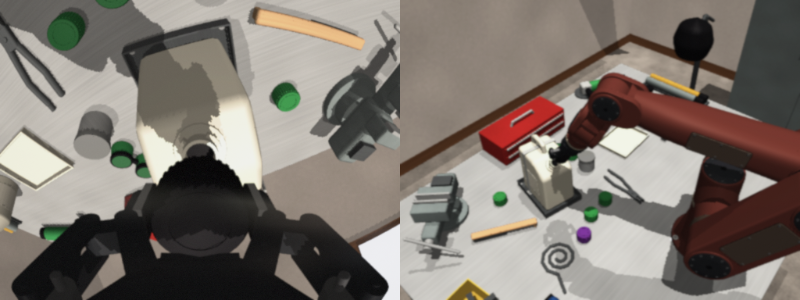

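The left half shows the black cap held in the jaws above the bare neck at (200,150). Next it goes to the drip tray.

```bash
python3 - <<'E'
from h import *
p=np.array([514.7,245,293.5]);R=Ro.from_rotvec([.592,2.457,.021])
T=np.array([592,-258,60.])
a0=np.degrees(np.arctan2(p[1],p[0]));r0=np.hypot(*p[:2]);a1=np.degrees(np.arctan2(T[1],T[0]));r1=np.hypot(*T[:2])
yh=R.as_matrix()[:,1];print("tool y",yh.round(2))
up=Ro.align_vectors([[0,0,-1]],[R.as_matrix()[:,2]])[0]
Rd=Ro.from_euler("z",a1-a0,degrees=True)*up*R
w=(R.inv()*Rd).as_rotvec();print("mag",np.linalg.norm(w),Rd.as_matrix().round(2))
zs=[300,312,324,332,336,336,334,330,325,315,300,280,255,225,190,150,115,85,68,60]
W=[]
for k in range(1,21):
    s=min(k/15,1);s2=s*s*(3-2*s)
    W.append((pol(r0+(r1-r0)*s2,a0+(a1-a0)*s2,zs[k-1]),R*Ro.from_rotvec(w*s2)))
rows(p,R,W[:10],.5);print();rows(*W[9],W[10:],.5)
E
```

```text
tool y [0.41 0.9  0.15]
mag 1.041888753814044 [[-0.24  0.97 -0.  ]
 [ 0.97  0.24  0.  ]
 [ 0.   -0.   -1.  ]]
-0.008,-0.002,-0.003,0.01,0.01,0.01,0.5
-0.028,-0.010,-0.005,0.02,0.02,0.04,0.5
-0.055,-0.024,-0.004,0.04,0.05,0.09,0.5
-0.084,-0.045,0.002,0.07,0.09,0.15,0.5
-0.115,-0.072,0.013,0.10,0.13,0.21,0.5
-0.145,-0.106,0.027,0.14,0.17,0.29,0.5
-0.174,-0.146,0.042,0.18,0.22,0.37,0.5
-0.199,-0.190,0.056,0.22,0.27,0.46,0.5
-0.221,-0.236,0.069,0.26,0.32,0.54,0.5
-0.236,-0.282,0.083,0.30,0.36,0.61,0.5

-0.037,-0.025,0.018,0.03,0.04,0.07,0.5
-0.066,-0.049,0.040,0.06,0.08,0.13,0.5
-0.087,-0.071,0.066,0.08,0.10,0.17,0.5
-0.098,-0.086,0.097,0.10,0.12,0.20,0.5
-0.098,-0.094,0.132,0.10,0.13,0.21,0.5
-0.093,-0.098,0.171,0.10,0.13,0.21,0.5
-0.088,-0.101,0.206,0.10,0.13,0.21,0.5
-0.084,-0.104,0.235,0.10,0.13,0.21,0.5
-0.081,-0.105,0.252,0.10,0.13,0.21,0.5
-0.080,-0.106,0.260,0.10,0.13,0.21,0.5
```

Call:
apply_moves(deltas=[-0.008, -0.002, -0.003, 0.01, 0.01, 0.01, 0.5, -0.028, -0.01, -0.005, 0.02, 0.02, 0.04, 0.5, -0.055, -0.024, -0.004, 0.04, 0.05, 0.09, 0.5, -0.084, -0.045, 0.002, 0.07, 0.09, 0.15, 0.5, -0.115, -0.072, 0.013, 0.1, 0.13, 0.21, 0.5, -0.145, -0.106, 0.027, 0.14, 0.17, 0.29, 0.5, -0.174, -0.146, 0.042, 0.18, 0.22, 0.37, 0.5, -0.199, -0.185, 0.056, 0.22, 0.27, 0.45, 0.5, -0.218, -0.225, 0.068, 0.26, 0.31, 0.53, 0.5, -0.232, -0.265, 0.08, 0.29, 0.35, 0.6, 0.5])

```text
clock: 14.65
eef_pos: [618.8, -103.1, 315.0]
eef_rot: [1.556, 2.526, 0.007]
wrist_force: [1.6, 0.0, -0.3]
width: 0.67
grip_force: 75.6
```

```bash
python3 - <<'E'
from h import *
p,R=compose(np.array([514.7,245,293.5]),Ro.from_rotvec([.592,2.457,.021]),[-.232,-.265,.08,.29,.35,.6]);print(p)
Rd=Ro.from_matrix([[-.2425,.9701,0],[.9701,.2425,0],[0,0,-1]]);w=(R.inv()*Rd).as_rotvec()
W=[]
for k,z in zip(range(1,11),[300,280,255,225,190,155,120,92,70,60]):
    s=min(k/6,1);W.append((np.append(p[:2]+(np.array([592,-258])-p[:2])*s,z),R*Ro.from_rotvec(w*s)))
rows(p,R,W,.5)
E
```

```text
[ 617.88292021 -100.28283595  317.62567461]
-0.019,-0.018,0.019,0.02,0.02,0.04,0.5
-0.037,-0.035,0.040,0.04,0.05,0.08,0.5
-0.055,-0.054,0.067,0.06,0.07,0.11,0.5
-0.072,-0.072,0.098,0.08,0.09,0.15,0.5
-0.088,-0.092,0.134,0.10,0.11,0.19,0.5
-0.104,-0.111,0.170,0.11,0.14,0.23,0.5
-0.099,-0.114,0.204,0.11,0.14,0.23,0.5
-0.095,-0.117,0.232,0.11,0.14,0.23,0.5
-0.091,-0.119,0.254,0.11,0.14,0.23,0.5
-0.090,-0.120,0.263,0.11,0.14,0.23,0.5
```

Call:
apply_moves(deltas=[-0.019, -0.018, 0.019, 0.02, 0.02, 0.04, 0.5, -0.037, -0.035, 0.04, 0.04, 0.05, 0.08, 0.5, -0.055, -0.054, 0.067, 0.06, 0.07, 0.11, 0.5, -0.072, -0.072, 0.098, 0.08, 0.09, 0.15, 0.5, -0.088, -0.092, 0.134, 0.1, 0.11, 0.19, 0.5, -0.104, -0.111, 0.17, 0.11, 0.14, 0.23, 0.5, -0.099, -0.114, 0.204, 0.11, 0.14, 0.23, 0.5, -0.095, -0.117, 0.232, 0.11, 0.14, 0.23, 0.5, -0.091, -0.119, 0.254, 0.11, 0.14, 0.23, 0.5, -0.09, -0.12, 0.263, 0.11, 0.14, 0.23, 0.5])

```text
clock: 15.65
eef_pos: [590.6, -257.5, 55.0]
eef_rot: [-1.936, -2.467, -0.007]
wrist_force: [0.5, 0.4, -0.8]
width: 0.669
grip_force: 75.6
```

```bash
python3 st.py; python3 - <<'E'
from h import *
from workcell import manip
o=manip.get_obs();print(Ro.from_rotvec(o["eef_rot"]).as_matrix()[:,2])
im=[]
for k in ("wrist","side"):
    r=manip.read_camera(k);c=r["color"][:,:,::-1]
    if k=="side": u,v=proj(r,np.array([592,-258,40.])).astype(int);c=cv2.resize(c[v-48:v+48,u-64:u+64],(512,384),interpolation=2)
    im.append(c)
cv2.imwrite("pics/w7.png",cv2.resize(np.hstack(im),(800,300)))
E
```

```text
w 0.6693495147070171 75.64372949302197 F [0.3 0.5 0.8] M [0.03 0.06 0.02] cap rel [ 488.6   85.2 -174.1] q [-0.62  0.28 -0.01  1.28  0.    0.71] z.n -0.8173839798668942 pos [ 590.6 -257.5   55. ] [-1.936 -2.467 -0.007]
[-0.00164876  0.00679562 -0.99997555]
```

View pics/w7.png

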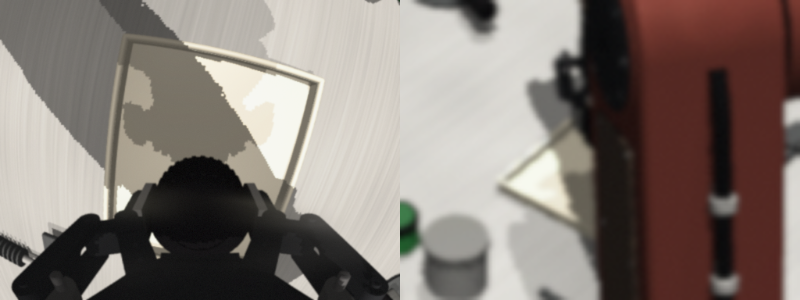

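The left half shows the cap held upright over the tray, well inside the rim, and the tin is undisturbed. I lower it and check the force at each step.

Call:
apply_moves(deltas=[0, 0, 0.003, 0, 0, 0, 0.5, 0, 0, 0.007, 0, 0, 0, 0.5, 0, 0, 0.011, 0, 0, 0, 0.5, 0, 0, 0.015, 0, 0, 0, 0.5, 0, 0, 0.018, 0, 0, 0, 0.5, 0, 0, 0.02, 0, 0, 0, 0.5, 0, 0, 0.022, 0, 0, 0, 0.5, 0, 0, 0.024, 0, 0, 0, 0.5, 0, 0, 0.025, 0, 0, 0, 0.5, 0, 0, 0.025, 0, 0, 0, 0.5])

```text
clock: 16.75
eef_pos: [592.2, -258.2, 33.4]
eef_rot: [-1.938, -2.471, -0.007]
wrist_force: [0.7, -0.2, -1.5]
width: 0.673
grip_force: 75.7
```

Call:
apply_moves(deltas=[0, 0, 0.003, 0, 0, 0, 0.5, 0, 0, 0.006, 0, 0, 0, 0.5, 0, 0, 0.009, 0, 0, 0, 0.5, 0, 0, 0.012, 0, 0, 0, 0.5, 0, 0, 0.014, 0, 0, 0, 0.5, 0, 0, 0.016, 0, 0, 0, 0.5, 0, 0, 0.018, 0, 0, 0, 0.5, 0, 0, 0.019, 0, 0, 0, 0.5, 0, 0, 0.02, 0, 0, 0, 0.5, 0, 0, 0.02, 0, 0, 0, 0.5])

```text
clock: 17.75
eef_pos: [592.3, -258.2, 13.4]
eef_rot: [-1.938, -2.471, -0.007]
wrist_force: [-0.1, 0.6, -1.2]
width: 0.669
grip_force: 75.7
```

Call:
apply_moves(deltas=[0, 0, 0.002, 0, 0, 0, 0.5, 0, 0, 0.004, 0, 0, 0, 0.5, 0, 0, 0.006, 0, 0, 0, 0.5, 0, 0, 0.008, 0, 0, 0, 0.5, 0, 0, 0.009, 0, 0, 0, 0.5, 0, 0, 0.01, 0, 0, 0, 0.5, 0, 0, 0.011, 0, 0, 0, 0.5, 0, 0, 0.012, 0, 0, 0, 0.5, 0, 0, 0.012, 0, 0, 0, 0.5, 0, 0, 0.012, 0, 0, 0, 0.5])

```text
clock: 18.75
eef_pos: [592.4, -258.1, 1.5]
eef_rot: [-1.938, -2.471, -0.007]
wrist_force: [0.4, -0.3, -1.4]
width: 0.673
grip_force: 75.7
```

Call:
apply_moves(deltas=[0, 0, 0.0005, 0, 0, 0, 0.5, 0, 0, 0.001, 0, 0, 0, 0.5, 0, 0, 0.0015, 0, 0, 0, 0.5, 0, 0, 0.002, 0, 0, 0, 0.5, 0, 0, 0.0025, 0, 0, 0, 0.5, 0, 0, 0.003, 0, 0, 0, 0.5, 0, 0, 0.003, 0, 0, 0, 0.5, 0, 0, 0.003, 0, 0, 0, 0.5, 0, 0, 0.003, 0, 0, 0, 0.5, 0, 0, 0.003, 0, 0, 0, 0.5])

```text
clock: 19.75
eef_pos: [592.4, -258.1, -1.5]
eef_rot: [-1.938, -2.471, -0.007]
wrist_force: [-0.1, -0.4, -0.8]
width: 0.668
grip_force: 75.7
```

Still no contact, as predicted (I expect it near z = -6). I continue in 2 mm steps.

Call:
apply_moves(deltas=[0, 0, 0.0005, 0, 0, 0, 0.5, 0, 0, 0.001, 0, 0, 0, 0.5, 0, 0, 0.0015, 0, 0, 0, 0.5, 0, 0, 0.002, 0, 0, 0, 0.5, 0, 0, 0.002, 0, 0, 0, 0.5, 0, 0, 0.002, 0, 0, 0, 0.5, 0, 0, 0.002, 0, 0, 0, 0.5, 0, 0, 0.002, 0, 0, 0, 0.5, 0, 0, 0.002, 0, 0, 0, 0.5, 0, 0, 0.002, 0, 0, 0, 0.5])

```text
clock: 20.75
eef_pos: [592.4, -258.1, -3.4]
eef_rot: [-1.938, -2.471, -0.007]
wrist_force: [0.1, -0.1, 0.5]
width: 0.671
grip_force: 75.7
```

Call:
apply_moves(deltas=[0, 0, 0.0002, 0, 0, 0, 0.5, 0, 0, 0.0004, 0, 0, 0, 0.5, 0, 0, 0.0006, 0, 0, 0, 0.5, 0, 0, 0.0008, 0, 0, 0, 0.5, 0, 0, 0.001, 0, 0, 0, 0.5, 0, 0, 0.001, 0, 0, 0, 0.5, 0, 0, 0.001, 0, 0, 0, 0.5, 0, 0, 0.001, 0, 0, 0, 0.5, 0, 0, 0.001, 0, 0, 0, 0.5, 0, 0, 0.001, 0, 0, 0, 0.5])

```text
clock: 21.75
eef_pos: [592.4, -258.1, -4.4]
eef_rot: [-1.938, -2.471, -0.007]
wrist_force: [-0.6, -0.7, 0.1]
width: 0.673
grip_force: 75.7
```

Call:
apply_moves(deltas=[0, 0, 0.0002, 0, 0, 0, 0.5, 0, 0, 0.0004, 0, 0, 0, 0.5, 0, 0, 0.0006, 0, 0, 0, 0.5, 0, 0, 0.0008, 0, 0, 0, 0.5, 0, 0, 0.001, 0, 0, 0, 0.5, 0, 0, 0.001, 0, 0, 0, 0.5, 0, 0, 0.001, 0, 0, 0, 0.5, 0, 0, 0.001, 0, 0, 0, 0.5, 0, 0, 0.001, 0, 0, 0, 0.5, 0, 0, 0.001, 0, 0, 0, 0.5])

```text
clock: 22.75
eef_pos: [592.4, -258.1, -5.5]
eef_rot: [-1.938, -2.471, -0.007]
wrist_force: [0.2, -0.2, -0.8]
width: 0.672
grip_force: 75.7
```

Call:
apply_moves(deltas=[0, 0, 0.0002, 0, 0, 0, 0.5, 0, 0, 0.0004, 0, 0, 0, 0.5, 0, 0, 0.0006, 0, 0, 0, 0.5, 0, 0, 0.0008, 0, 0, 0, 0.5, 0, 0, 0.001, 0, 0, 0, 0.5, 0, 0, 0.001, 0, 0, 0, 0.5, 0, 0, 0.001, 0, 0, 0, 0.5, 0, 0, 0.001, 0, 0, 0, 0.5, 0, 0, 0.001, 0, 0, 0, 0.5, 0, 0, 0.001, 0, 0, 0, 0.5])

```text
clock: 23.75
eef_pos: [592.4, -258.1, -6.5]
eef_rot: [-1.938, -2.471, -0.007]
wrist_force: [-0.3, 0.3, -0.6]
width: 0.668
grip_force: 75.7
```

Call:
apply_moves(deltas=[0, 0, 0.0003, 0, 0, 0, 0.5, 0, 0, 0.0006, 0, 0, 0, 0.5, 0, 0, 0.0009, 0, 0, 0, 0.5, 0, 0, 0.0012, 0, 0, 0, 0.5, 0, 0, 0.0014, 0, 0, 0, 0.5, 0, 0, 0.0014, 0, 0, 0, 0.5, 0, 0, 0.0014, 0, 0, 0, 0.5, 0, 0, 0.0014, 0, 0, 0, 0.5, 0, 0, 0.0014, 0, 0, 0, 0.5, 0, 0, 0.0014, 0, 0, 0, 0.5])

```text
clock: 24.75
eef_pos: [592.6, -258.2, -6.7]
eef_rot: [-1.939, -2.471, -0.007]
wrist_force: [-4.7, 2.1, 9.2]
width: 0.672
grip_force: 76.7
```

Contact at z = -6.7 with 9 N, as predicted. I ease off, release and check.

Call:
apply_moves(deltas=[0, 0, -0.0002, 0, 0, 0, 0.5, 0, 0, -0.0004, 0, 0, 0, 0.5, 0, 0, -0.0004, 0, 0, 0, 0.66, 0, 0, -0.0004, 0, 0, 0, 0.69, 0, 0, -0.0004, 0, 0, 0, 0.72, 0, 0, -0.0004, 0, 0, 0, 0.76, 0, 0, -0.0004, 0, 0, 0, 0.85, 0, 0, -0.0004, 0, 0, 0, 1, 0, 0, -0.0004, 0, 0, 0, 1, 0, 0, -0.0004, 0, 0, 0, 1], force=20)

```text
clock: 25.75
eef_pos: [592.4, -258.1, -7.5]
eef_rot: [-1.938, -2.471, -0.007]
wrist_force: [0.4, 0.2, -0.3]
width: 1.002
grip_force: 0.0
```

Call:
apply_moves(deltas=[0, 0, 0, 0, 0, 0, 1, 0, 0, -0.005, 0, 0, 0, 1, 0, 0, -0.012, 0, 0, 0, 1, 0, 0, -0.022, 0, 0, 0, 1, 0, 0, -0.036, 0, 0, 0, 1, 0, 0, -0.054, 0, 0, 0, 1, 0, 0, -0.075, 0, 0, 0, 1, 0, 0, -0.1, 0, 0, 0, 1, 0, 0, -0.13, 0, 0, 0, 1, 0, 0, -0.16, 0, 0, 0, 1])

```text
clock: 26.75
eef_pos: [592.0, -258.8, 155.0]
eef_rot: [-1.939, -2.472, -0.007]
wrist_force: [-0.2, 0.1, -0.5]
width: 0.994
grip_force: 0.0
```

```bash
python3 st.py; python3 - <<'E'
from h import *
from workcell import manip
r=manip.read_camera("wrist");m=(r["color"].max(2)<60).astype(np.uint8);m[290:]=0
K,T=r["camera_matrix"],r["world_to_cam"];Ri=T[:3,:3].T;o=-Ri@T[:3,3]
def cast(u,v,z):
    x=np.array([u-K[0,2],v-K[1,2]]);th=np.hypot(*x)/K[0,0];d=Ri@np.append(np.sin(th)*x/np.hypot(*x),np.cos(th));return o+d*(z-o[2])/d[2]
nn,l,s,c=cv2.connectedComponentsWithStats(m)
for i in range(1,nn):
    if s[i,4]>300: print(s[i],c[i].round(1),cast(*c[i],21).round(1),"width mm",np.linalg.norm(cast(s[i,0],c[i][1],21)-cast(s[i,0]+s[i,2],c[i][1],21)).round(1),np.linalg.norm(cast(c[i][0],s[i,1],21)-cast(c[i][0],s[i,1]+s[i,3],21)).round(1))
t=manip.read_camera("top");u=proj(t,np.array([592,-258,39.]));print("top pred",u,[(x) for x in cv2.connectedComponentsWithStats((t["color"].max(2)<60).astype(np.uint8))[3] if np.hypot(*(x-u))<30])
E
```

```text
w 0.9941800138464013 0.0 F [ 0.2 -0.2  0.5] M [-0.04  0.01 -0.01] cap rel [489.2  84.6 -75.8] q [-0.62  0.24  0.12  1.45  0.    0.71] z.n -0.8202868964277894 pos [ 592.  -258.8  155. ] [-1.939 -2.472 -0.007]
[ 393    0  101   24 1143] [444.2   8.4] [746.5 -15.7  21. ] width mm 156.6 30.5
[498 103  14  67 431] [506.4 144.2] [ 889.4 -132.7   21. ] width mm 29.6 86.7
[ 226  150   60   63 2948] [255.6 181.5] [ 592.8 -259.4   21. ] width mm 59.4 64.5
[ 339  241   68   49 1748] [361.9 270. ] [ 738.7 -332.5   21. ] width mm 91.6 68.4
[  95  242   78   48 1974] [143.8 271.5] [ 491.4 -395.7   21. ] width mm 106.4 67.3
[  12  254   77   36 1191] [ 46.2 273.7] [ 343.1 -452.9   21. ] width mm 158.8 65.7
top pred [329.86189415 190.3451677 ] []
```

The cap stands at (593, -259), round and 60 mm across, in the middle of the tray. The gripper is open and clear, so I hand the job in.

```bash
python3 -c "
from workcell import manip
print(manip.close_job())"
```

```text
the job is handed in; nothing more can be done
None
```

The safety cap was pressed, turned about 60° anticlockwise and lifted off; it now stands open side down in the middle of the drip tray, released, and the job was handed in at about 27 s. The first grasp landed on the cap's top edge with about 26 N and was redone deeper, and pressing briefly reached about 48 N at the wrist.

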